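Close up the findings chest

ROBOT

A 6-joint arm with a two-finger parallel gripper is mounted at the origin on the work surface. World frame = base frame: x ahead of the robot, y to its left, z up, the work surface at z = 0. Lengths are in m, angles in rad, forces in N, time in s.
With the tool pointing down it reaches from about 0.425 to 0.95 m from the base axis. Payload 3.5 kg.
Tool frame: the origin (TCP) lies midway between the tips of the shut fingers; the grasp point (between the pads) lies 19 mm behind it; z points along the fingers, y is the line along which they close (so a half turn about z gives the same grasp; the last joint's range is limited). The gripper opens to 85 mm and grips with 20 to 120 N. Pads are 22 mm wide; open, the fingers measure 114 mm over their backs; the gripper's body (76 mm by 85 mm) begins 54 mm behind the grasp point. The pads swing forward as they close: fully open they stand 13 mm farther back than shut.
Start: joints at [-1.27, 0.286, 1.577, -0, 1.279, -0.15], TCP at [0.294, -0.608, 0.231] pointing down, gripper open.
Joint ranges: [-2.77, 2.77], [-0.9, 2.22], [0.21, 2.48], [-1.53, 4.67], [0.24, 2.81], [-2.84, 2.84]. Speed limits (rad/s): [2.79, 2.79, 3.14, 3.14, 3.14, 3.14].

INTERFACE

Orientations are given as a unit quaternion [x, y, z, w].
In Python, from plant import ctrl, cams, order gives the robot as it stands.
- The arm moves only by the tool move_arm, never from a script. Its argument "plan" is one flat list of numbers, 7 for each row, row after row: the shift along the world's x, y, z in mm, then the turn, a rotation vector about the world's x, y, z in degrees, then the finger opening in mm, from 0 to 85.4. A call has 1 to 12 rows; each row shifts and turns the commanded pose from where the row before left it; what a row does not reach is not made up. A row lasts 1/10 s, in which the tool goes at most 50 mm and 8.59 degrees, less where a joint would pass 70% of its speed; a pose out of reach is approached as far as the arm can. A call is refused whole if a number of a shift passes 50 or a number of a turn 8.59, either way. A call with a gripper value outside its range is refused whole. The fingers move at their own pace and stop on an object; "newtons" is the grip in N (left out, the last holds). Time passes only in rows, so rows that do not move let the fingers close. It gives the time, the measured TCP pose, the force, the opening and the grip force at its end, in the units of the state.
- ctrl.get_state(): the state, without advancing time (a new reading comes with each control period).
- cams.read_camera(name): name is "scene" or "side" or "wrist"; returns a dict with "color" (400x640x3 uint8, red, green, blue), "fov_y" (degrees; the focal length in pixels is half the picture's height over the tangent of half this angle, whatever the lens; pixels are square), "cx", "cy" (the principal point, pixels), "origin" and "orientation" of the camera in the world; the wrist camera has in their place "T_tool_cam" (4x4, takes a point from camera to tool coordinates, whose origin is the TCP and whose axes are the flange's). Camera axes: x right, y up, looking along -z (the intrinsics and any distortion apply to the point x, -y, -z); pixel columns grow to the right and rows downward; lengths in m; the calibration is good to about 2 mm. A picture is of the moment at which its call begins: read the wrist's pose just before it. There is no depth.
- order.sign_off(): hands the job in; it is judged then, once.
The state is a dict: "time": time; "qpos": joint angles; "dq": joint speeds; "joint_efforts": joint torques, N m; "eef_pos": TCP position; "tcp_rot": TCP orientation; "contact_force": force on the tool from outside, world axes, zero at the start; "wrist_torque": the same for the moment, N m; "opening": opening from 0.0 (shut) to 1.0 (fully open); "finger_force": force on a finger pad.
Only numpy, scipy, OpenCV 4.12 (cv2) and the standard library are available. Lean on these libraries where they do the work, as an engineer would, in place of code of your own. Each camera call takes 0.05 s, during which the arm holds its last target. There are 200 camera calls.

TASK

Close up the little wooden findings chest with the fingertips alone: push both open drawers fully in, then swing its door fully shut over them. Only push, never pinch a drawer front or the door between the fingers, do not swing the door in while a drawer still stands out, and leave everything else on the bench where it is.

Things in the scene. Friction and masses are not known exactly. Their poses are not given: they have to be found in the camera images.
- chest: Wooden chest of 150 (x, depth) x 200 (y, width) x 100 mm (height), fixed to the bench. Origin: centre of its underside, on the bench. Axes: x points to its back, y to its left (seen from the robot), z up; its front is the plane x = -75 mm. Two drawers side by side in the front; a door on the left front edge.
- drawer_left (a joint): How far the left (+y) drawer stands out towards the robot, m: 0 = fully in (its face then flush with the front of the chest), 0.1 = fully out. It slides straight along the chest's x; about 1 N of friction, no spring or catch, and it stays where it is left.
- drawer_right (a joint): How far the right (-y) drawer stands out towards the robot, m: 0 = fully in (its face then flush with the front of the chest), 0.1 = fully out. It slides straight along the chest's x; about 1 N of friction, no spring or catch, and it stays where it is left.
- drawer_left_front (a point): Middle of the outer face of the left drawer's front board, which is a plain plywood board 81 mm wide, 72 mm high and 12 mm thick with a small paper label. Axes: x into the chest, y to the chest's left, z up; so the face looks to -x, the board spans y -40 to +40, z -36 to +36 (its middle is 50 mm above the bench). Behind it is an open-topped drawer box, 50 mm deep.
- drawer_right_front (a point): Middle of the outer face of the right drawer's front board, which is a plain plywood board 81 mm wide, 72 mm high and 12 mm thick with a small paper label. Axes: x into the chest, y to the chest's left, z up; so the face looks to -x, the board spans y -40 to +40, z -36 to +36 (its middle is 50 mm above the bench). Behind it is an open-topped drawer box, 50 mm deep.
- door (a joint): Angle of the chest's door, rad: 0 = shut, covering both drawers; it grows as the door opens, its free edge swinging out towards the robot and then away to the chest's left; 1.57 = sticking straight out to the front; at most 2.3. Upright hinge axis at the chest's left front edge (chest x = -89 mm, y = +100 mm). Slight friction (0.03 N m), no catch, stays where it is left.
- door_hinge (a point): Point on the door's hinge axis, at half the door's height (50 mm above the bench). Axes turn with the door: -y points along the door from the hinge to its free edge, x through the door from the outer to the inner face, z up. The door is a plain wooden panel 200 mm long, 96 mm high (2 to 98 mm above the bench), 12 mm thick: it spans y -200 to 0 and x 0 (outer face) to 12 mm (inner face, which faces the drawers when shut).
- door_edge (a point): Point at the door's free vertical edge, on the outer face, at half its height: 200 mm along -y from the hinge point, same axes.
- top_spool_mid (a point): Bystander: wooden thread spool, 38 mm across, 45 mm high, standing on the rear of the chest's top (so its top is 145 mm above the bench); point at its centre.
- bench_spool_mid (a point): Bystander: thread spool like the other, 38 mm across, 45 mm high, standing on the bench; point at its centre.
- jar_mid (a point): Bystander: amber glass jar with a brass lid, 66 mm across, 85 mm high; point at its centre.
- glue_mid (a point): Bystander: white bottle of glue, 48 mm across, 95 mm high; point at its centre.
- tape_mid (a point): Bystander: roll of paper tape lying flat, 90 mm across, 25 mm high; point at its centre.
- awl_grip (a point): Bystander: awl with a wooden handle, 160 mm long, lying on the bench; point on its handle, blade along its +x.
- mallet_grip (a point): Bystander: hammer 240 mm long lying on the bench to the left; point on its handle, head along its +x.

How it is judged:
By the outcome, as a careful person would: the job done as asked, in the order asked, and still so for the second after the job is handed in, with the robot touching nothing.
It also fails if it takes over 64 s, if anything falls off the work surface, if the arm or the gripper's body presses on something with over 40 N, if the wrist force passes 120 N, or if a joint passes its speed limit or range.

## Working session

There is one attempt and no reset: what is moved stays moved. The work goes in short steps, Python scripts to look and compute and a tool call to move; the robot and the scene stay as the last step left them, time stands still between calls to the robot, and variables do not carry over. Pictures are saved under pics/ and viewed, at most 10 in all, crops included, and the job is handed in when it is done.

Besides the shell and the picture viewer there is one more tool, called as a command line: name --argument value ..., lists and objects as JSON in quotes. move_arm: Moves the arm, as the interface text tells. Its arguments: {"type":"object","properties":{"plan":{"type":"array","items":{"type":"number"}},"newtons":{"type":"number"}},"required":["plan"]}

```bash
mkdir -p pics; python3 - <<'E'
from plant import ctrl,cams
import cv2,pickle
d={}
for n in("scene","side"):
    c=cams.read_camera(n);d[n]=c
    cv2.imwrite(f"pics/{n}0.png",c["color"][:,:,::-1])
    print(n,{k:v for k,v in c.items() if k!="color"})
pickle.dump(d,open("c0.pkl","wb"))
print(ctrl.get_state())
E
```

```text
scene {'fov_y': 49.590756925128716, 'cx': 319.0294233110833, 'cy': 194.30473369498299, 'origin': array([ 1.28868289, -0.31861475,  1.10808872]), 'orientation': array([0.28363784, 0.16402188, 0.49612627, 0.80405542])}
side {'fov_y': 42.50134970409428, 'cx': 316.88125865697134, 'cy': 195.6572753022357, 'origin': array([0.21940769, 1.07961267, 0.91929077]), 'orientation': array([-0.07940313,  0.44092209,  0.88311123, -0.13927459])}
{'time': 0.1, 'qpos': array([-1.26999356e+00,  2.87094354e-01,  1.57802995e+00, -1.84969816e-05,
        1.27861791e+00, -1.49982772e-01]), 'dq': array([ 0.00017262, -0.0013318 , -0.00497654,  0.00057737,  0.0012117 ,
        0.00026961]), 'joint_efforts': array([ 1.06477586e-03, -4.07295978e+01, -2.93695807e+01, -1.64691655e-04,
        3.41566156e-03, -6.29816881e-06]), 'eef_pos': array([ 0.29393299, -0.60697732,  0.23007434]), 'tcp_rot': array([ 9.74705242e-01,  2.23491692e-01, -8.98009442e-05, -1.07105958e-03]), 'contact_force': array([0.13096535, 0.30521984, 0.28824466]), 'wrist_torque': array([-0.00807205, -0.01565317,  0.01450984]), 'finger_force': 0.0, 'opening': 0.9984728329256142}
```

View pics/scene0.png

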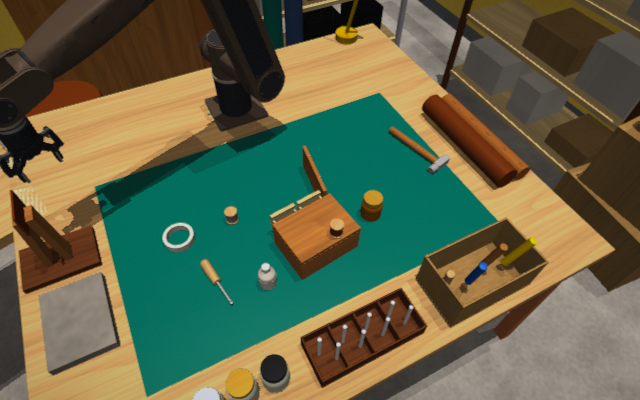

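View pics/side0.png

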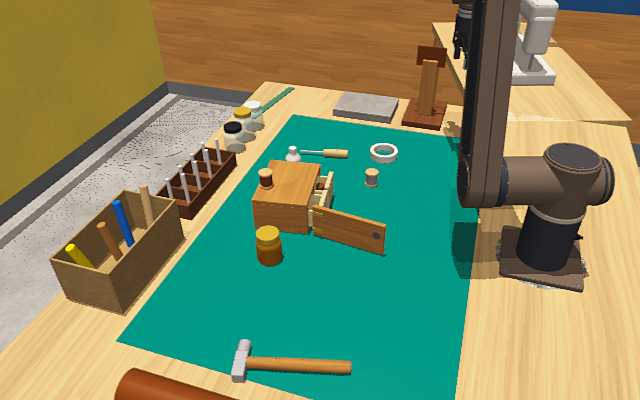

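The scene view shows the chest top around (315,232), its door sticking out to about (306,150), two drawers slightly out at (285,213) and (310,200). The side view shows the chest at (290,195), the door from (315,225) to (384,238) and the jar at (268,246). I'll enlarge both.

```bash
python3 - <<'E'
import cv2
a=cv2.imread("pics/scene0.png")[135:285,220:400]; b=cv2.imread("pics/side0.png")[140:260,245:395]
cv2.imwrite("pics/sc1.png",cv2.resize(a,None,fx=4,fy=4,interpolation=cv2.INTER_CUBIC))
cv2.imwrite("pics/sd1.png",cv2.resize(b,None,fx=5,fy=5,interpolation=cv2.INTER_CUBIC))
E
```

```text
(no output)
```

View pics/sc1.png

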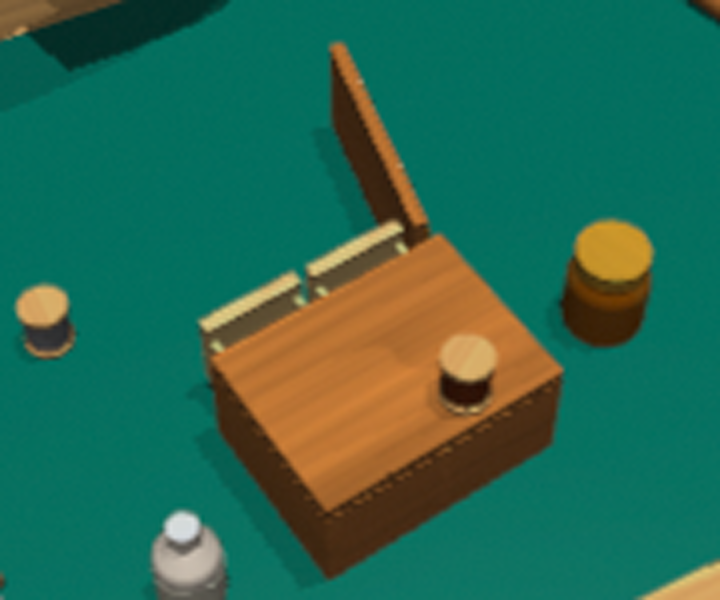

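View pics/sd1.png

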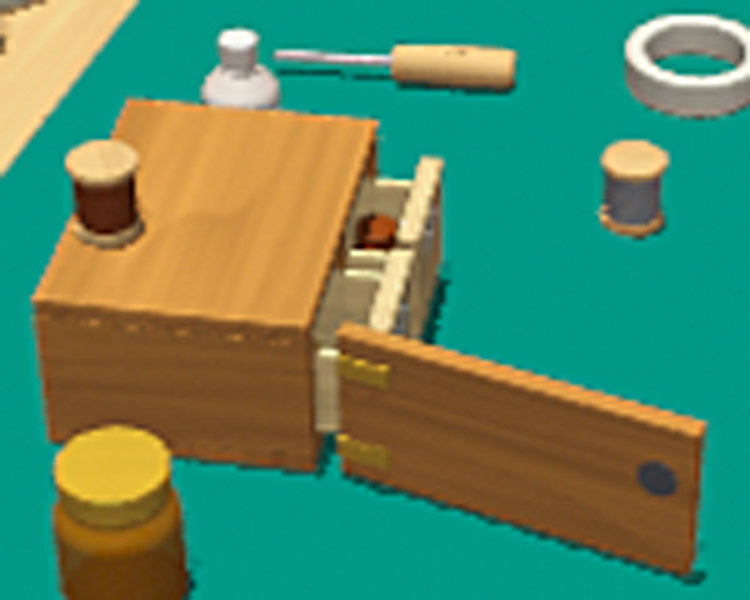

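Both crops are clear: in the scene the chest's top corners are at about (330,194), (360,227), (302,263) and (273,225), and the door tip is at (306,146). In the side view the door tip is at (386,225). I'll fit a model to these points.

```bash
cat > fit.py <<'E'
import numpy as np,pickle
from scipy.optimize import least_squares
from scipy.spatial.transform import Rotation as R
d=pickle.load(open("c0.pkl","rb"))
def proj(c,P):
    p=R.from_quat(c["orientation"]).inv().apply(np.atleast_2d(P)-c["origin"])
    f=200/np.tan(np.radians(c["fov_y"]/2))
    return np.c_[c["cx"]-f*p[:,0]/p[:,2],c["cy"]+f*p[:,1]/p[:,2]]
def ray(c,uv,z):
    f=200/np.tan(np.radians(c["fov_y"]/2))
    v=R.from_quat(c["orientation"]).apply([(uv[0]-c["cx"])/f,-(uv[1]-c["cy"])/f,-1])
    return c["origin"]+v*(z-c["origin"][2])/v[2]
S=lambda x,y:(x/4+220-.375,y/4+135-.375)
D=lambda x,y:(x/5+245-.4,y/5+140-.4)
if __name__=="__main__":
    def pts(q):
        x,y,a,t,l,r=q
        def W(p):c,s=np.cos(a),np.sin(a);return [x+c*p[0]-s*p[1],y+s*p[0]+c*p[1],p[2]]
        def H(u,v,z):c,s=np.cos(-t),np.sin(-t);return W([-.089+c*u-s*v,.1+s*u+c*v,z])
        F=-.075
        return dict(fl=W([F,.1,.1]),bl=W([.075,.1,.1]),br=W([.075,-.1,.1]),fr=W([F,-.1,.1]),
         ho=H(0,0,.098),to=H(0,-.2,.098),ti=H(.012,-.2,.098),tb=H(0,-.2,.002),
         # drawers
         rr=W([F-r,-.0875,.086]),rl=W([F-r,-.0065,.086]),lr=W([F-l,.0065,.086]),ll=W([F-l,.0875,.086]))
    ob=[("scene",k,S(*v)) for k,v in dict(fl=(442,237),bl=(562,370),br=(328,512),fr=(212,362),ho=(427,218),to=(345,44),ti=(331,48),rr=(200,323),rl=(295,272),lr=(307,266),ll=(398,222)).items()]
    ob+=[("side",k,D(*v)) for k,v in dict(fl=(308,327),bl=(36,298),br=(127,99),fr=(378,121),ho=(340,325),to=(705,425),tb=(690,573),rr=(442,160),lr=(410,252)).items()]
    def res(q):
        P=pts(q);return np.concatenate([proj(d[n],P[k])[0]-uv for n,k,uv in ob])
    best=min((least_squares(res,[.65,0,a,1.7,.04,.04],loss="soft_l1") for a in(-.6,0,.6)),key=lambda s:s.cost)
    print(best.x.round(4),best.cost)
    for o,e in zip(ob,best.fun.reshape(-1,2)):print(o[0],o[1],e.round(1))
    for k,v in pts(best.x).items():print(k,np.round(v,4))
    for n,p,z in(("jar",S(612,252),.085),("benchspool",S(43,305),.045),("glue",S(183,527),.095),("topspool",S(468,358),.145)):print(n,ray(d["scene"],p,z).round(3))
E
python3 fit.py
```

```text
[6.8240e-01 1.0000e-03 1.3780e-01 1.8199e+00 3.6200e-02 3.7200e-02] 13.029231706438882
scene fl [-0.8 -2. ]
scene bl [ 0.5 -0.6]
scene br [-0.6 -0.6]
scene fr [-1. -2.]
scene ho [0.2 0.2]
scene to [-1.4 -1.2]
scene ti [-1.4 -1.3]
scene rr [-0.6 -0.3]
scene rl [-0.7 -0.1]
scene lr [ 0.1 -0.4]
scene ll [-0.2 -1.2]
side fl [-0.3 -0.3]
side bl [-1.4 -0. ]
side br [-0.4 -0.6]
side fr [-0.6 -0.7]
side ho [-1.4  1.3]
side to [-1.1  1.2]
side tb [-0.4  0.1]
side rr [-1.4 -1. ]
side lr [-0.9 -0.5]
fl [0.5944 0.0898 0.1   ]
bl [0.7429 0.1104 0.1   ]
br [ 0.7704 -0.0877  0.1   ]
fr [ 0.6218 -0.1083  0.1   ]
ho [0.5805 0.0878 0.098 ]
to [0.3817 0.11   0.098 ]
ti [0.3804 0.0981 0.098 ]
tb [0.3817 0.11   0.002 ]
rr [ 0.5832 -0.1011  0.086 ]
rl [ 0.5721 -0.0208  0.086 ]
lr [ 0.5714 -0.0078  0.086 ]
ll [0.5602 0.0724 0.086 ]
jar [0.661 0.202 0.085]
benchspool [ 0.489 -0.191  0.045]
glue [ 0.738 -0.176  0.095]
topspool [0.732 0.037 0.145]
```

move_arm --plan '[20, 44, 0, 0, 0, -1.5, 0, 20, 44, 0, 0, 0, -1.5, 0, 20, 44, 0, 0, 0, -1.5, 0, 20, 44, 0, 0, 0, -1.5, 0, 20, 44, 0, 0, 0, -1.5, 0, 20, 44, 0, 0, 0, -1.5, 0, 20, 44, 0, 0, 0, -1.5, 0, 20, 44, 0, 0, 0, -1.5, 0, 20, 44, 0, 0, 0, -1.5, 0, 20, 44, 0, 0, 0, -1.5, 0, 20, 44, 0, 0, 0, -1.5, 0, 20, 44, 0, 0, 0, -1.5, 0]' --newtons 20

```text
time: 1.3
eef_pos: [0.5343, -0.0775, 0.231]
tcp_rot: [0.998, 0.068, -0.0, -0.0]
contact_force: [0.4, -0.7, -0.4]
opening: -0.001
finger_force: 0.0
```

move_arm --plan '[0, 10, -40, 0, 0, 0, 0, 0, 0, -40, 0, 0, 0, 0, 0, 0, -40, 0, 0, 0, 0, 0, 0, -30, 0, 0, 0, 0, 0, 0, -20, 0, 0, 0, 0, 0, 0, 0, 0, 0, 0, 0, 9.9, 1.4, 0, 0, 0, 0, 0, 9.9, 1.4, 0, 0, 0, 0, 0, 9.9, 1.4, 0, 0, 0, 0, 0, 9.9, 1.4, 0, 0, 0, 0, 0, 0, 0, 0, 0, 0, 0, 0]'

```text
time: 2.4
eef_pos: [0.576, -0.064, 0.0625]
tcp_rot: [0.998, 0.068, 0.002, 0.0]
contact_force: [-0.1, 0.0, -0.3]
opening: 0.0
finger_force: 0.0
```

move_arm --plan '[7.9, 1.1, 0, 0, 0, 0, 0, 7.9, 1.1, 0, 0, 0, 0, 0, 0, 0, 0, 0, 0, 0, 0]'

```text
time: 2.7
eef_pos: [0.5907, -0.0617, 0.0616]
tcp_rot: [0.998, 0.068, 0.001, 0.0]
contact_force: [0.2, -0.5, -0.0]
opening: -0.002
finger_force: 0.0
```

move_arm --plan '[5, 0.7, 0, 0, 0, 0, 0, 3, 0.4, 0, 0, 0, 0, 0, 0, 0, 0, 0, 0, 0, 0]'

```text
time: 3.0
eef_pos: [0.5979, -0.0606, 0.0613]
tcp_rot: [0.998, 0.068, 0.0, 0.0]
contact_force: [0.3, 0.1, 1.1]
opening: 0.005
finger_force: 0.0
```

```bash
python3 - <<'E'
from plant import ctrl,cams
import cv2
print(ctrl.get_state()["contact_force"])
a=cams.read_camera("scene")["color"][135:285,220:400,::-1];b=cams.read_camera("side")["color"][140:260,245:395,::-1]
a=cv2.resize(a,(390,325),interpolation=2);b=cv2.resize(b,(406,325),interpolation=2)
cv2.imwrite("pics/m1.png",cv2.hconcat([a,b]))
E
```

```text
[0.2580808  0.09273978 1.06481288]
```

View pics/m1.png

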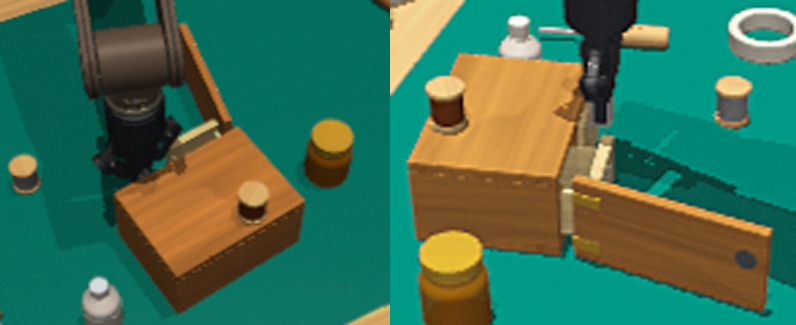

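The right drawer is nearly in: the finger is at (600,90) in the side half, and the left drawer still stands out at (200,140). I'll push on until the stop shows in the force.

move_arm --plan '[3, 0.4, 0, 0, 0, 0, 0, 2, 0.3, 0, 0, 0, 0, 0, 0, 0, 0, 0, 0, 0, 0]'

```text
time: 3.4
eef_pos: [0.6027, -0.0599, 0.0613]
tcp_rot: [0.998, 0.068, 0.0, -0.0]
contact_force: [-0.5, -0.2, -0.4]
opening: -0.0
finger_force: 0.1
```

move_arm --plan '[2, 0.3, 0, 0, 0, 0, 0, 0, 0, 0, 0, 0, 0, 0]'

```text
time: 3.6
eef_pos: [0.604, -0.0597, 0.0613]
tcp_rot: [0.998, 0.068, -0.001, -0.0]
contact_force: [-4.2, -1.5, 1.8]
opening: 0.002
finger_force: 1.9
```

move_arm --plan '[2, 0.3, 0, 0, 0, 0, 0, 0, 0, 0, 0, 0, 0, 0]'

```text
time: 3.8
eef_pos: [0.6038, -0.0597, 0.0613]
tcp_rot: [0.998, 0.069, -0.004, -0.0]
contact_force: [-11.2, -2.2, 6.9]
opening: -0.003
finger_force: 5.5
```

move_arm --plan '[-10, -1.4, 0, 0, 0, 0, 0, -20, -2.8, 0, 0, 0, 0, 0, -20, -2.8, 0, 0, 0, 0, 0, -21, -2.9, 0, 0, 0, 0, 0, -4.5, 31, 0, 0, 0, 0, 0, -4.5, 31, 0, 0, 0, 0, 0, -4, 31, 0, 0, 0, 0, 0, 0, 0, 0, 0, 0, 0, 0, 9.9, 1.4, 0, 0, 0, 0, 0, 9.9, 1.4, 0, 0, 0, 0, 0, 0, 0, 0, 0, 0, 0, 0]'

```text
time: 4.9
eef_pos: [0.5447, 0.0256, 0.062]
tcp_rot: [0.998, 0.068, 0.001, 0.0]
contact_force: [-0.8, 0.2, 0.0]
opening: -0.002
finger_force: 0.0
```

move_arm --plan '[9.9, 1.4, 0, 0, 0, 0, 0, 9.9, 1.4, 0, 0, 0, 0, 0, 9.9, 1.4, 0, 0, 0, 0, 0, 9.9, 1.4, 0, 0, 0, 0, 0, 4, 0.6, 0, 0, 0, 0, 0, 0, 0, 0, 0, 0, 0, 0]'

```text
time: 5.5
eef_pos: [0.587, 0.0329, 0.0615]
tcp_rot: [0.998, 0.068, 0.001, -0.0]
contact_force: [0.2, 0.7, -0.3]
opening: -0.001
finger_force: 0.0
```

move_arm --plan '[3, 0.4, 0, 0, 0, 0, 0, 0, 0, 0, 0, 0, 0, 0]'

```text
time: 5.7
eef_pos: [0.5891, 0.0333, 0.0614]
tcp_rot: [0.998, 0.068, 0.0, -0.0]
contact_force: [-0.6, -0.6, -0.6]
opening: -0.0
finger_force: 0.0
```

move_arm --plan '[2, 0.3, 0, 0, 0, 0, 0, 0, 0, 0, 0, 0, 0, 0]'

```text
time: 5.9
eef_pos: [0.5909, 0.0335, 0.0614]
tcp_rot: [0.998, 0.068, 0.0, -0.0]
contact_force: [-0.9, 0.3, -1.0]
opening: -0.002
finger_force: 0.2
```

move_arm --plan '[2, 0.3, 0, 0, 0, 0, 0, 0, 0, 0, 0, 0, 0, 0]'

```text
time: 6.1
eef_pos: [0.5912, 0.0336, 0.0613]
tcp_rot: [0.998, 0.069, -0.003, -0.0]
contact_force: [-6.4, -2.2, 4.0]
opening: -0.003
finger_force: 3.2
```

move_arm --plan '[1, 0.1, 0, 0, 0, 0, 0, 0, 0, 0, 0, 0, 0, 0, -20, -2.8, 0, 0, 0, 0, 0, -20, -2.8, 0, 0, 0, 0, 0, -20, -2.8, 0, 0, 0, 0, 0, 0, 0, 40, 0, 0, 0, 0, 0, 0, 40, 0, 0, 0, 0, 0, 0, 30, 0, 0, 0, 0, -23, 40, 0, 0, 0, 0, 0, -23, 40, 0, 0, 0, 0, 0, -23, 40, 0, 0, 0, 0, 0, 0, 0, 0, 0, 0, 0, 0]'

```text
time: 7.3
eef_pos: [0.4624, 0.149, 0.1712]
tcp_rot: [0.997, 0.071, -0.0, -0.001]
contact_force: [1.7, -0.3, 0.3]
opening: 0.001
finger_force: 0.0
```

```bash
python3 - <<'E'
from plant import ctrl,cams
import cv2
a=cams.read_camera("scene")["color"][135:285,220:400,::-1];b=cams.read_camera("side")["color"][140:260,245:395,::-1]
a=cv2.resize(a,(390,325),interpolation=2);b=cv2.resize(b,(406,325),interpolation=2)
cv2.imwrite("pics/m2.png",cv2.hconcat([a,b]))
E
```

```text
(no output)
```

View pics/m2.png

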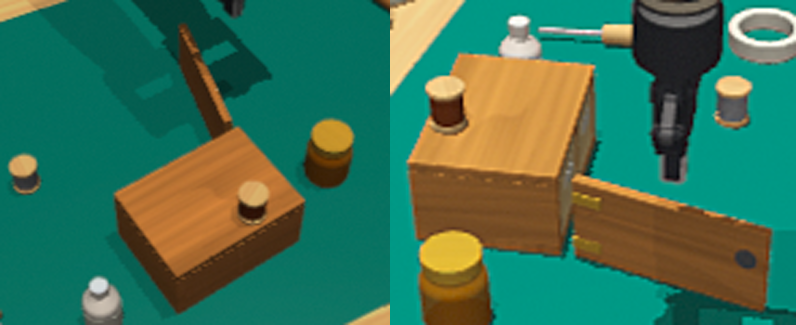

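Both drawers are flush, with no pale boards showing in front of the chest in either view, and the door is still open. Next I work out the door arc.

```bash
python3 - <<'E'
import numpy as np
a=.1378;h=np.array([.5805,.0878]);p=np.array([.4624,.149])
for t in [1.82]+list(np.arange(1.7,-.01,-.1)):
    b=a-t; out=-np.array([np.cos(b),np.sin(b)]); al=np.array([np.sin(b),-np.cos(b)])
    q=h+.12*al+.013*out
    print(round(t,2),q.round(3),((q-p)*1000).round(0),np.hypot(*q).round(3)); p=q
E
```

```text
1.82 [0.463 0.114] [  0. -35.] 0.477
1.7 [0.46 0.1 ] [ -2. -14.] 0.471
1.6 [0.46  0.088] [ -1. -12.] 0.468
1.5 [0.46  0.076] [  1. -12.] 0.467
1.4 [0.462 0.064] [  2. -12.] 0.467
1.3 [0.465 0.052] [  3. -12.] 0.468
1.2 [0.469 0.041] [  4. -11.] 0.471
1.1 [0.475 0.03 ] [  5. -11.] 0.476
1.0 [0.481 0.02 ] [  6. -10.] 0.481
0.9 [0.488 0.01 ] [  7. -10.] 0.488
0.8 [0.496 0.001] [ 8. -9.] 0.496
0.7 [ 0.506 -0.007] [ 9. -8.] 0.506
0.6 [ 0.515 -0.014] [10. -7.] 0.516
0.5 [ 0.526 -0.02 ] [10. -6.] 0.526
0.4 [ 0.537 -0.025] [11. -5.] 0.537
0.3 [ 0.548 -0.029] [11. -4.] 0.549
0.2 [ 0.56  -0.031] [12. -3.] 0.561
0.1 [ 0.572 -0.033] [12. -1.] 0.573
-0.0 [ 0.584 -0.033] [12. -0.] 0.585
```

move_arm --plan '[0, 0, -40, 0, 0, 0, 0, 0, 0, -40, 0, 0, 0, 0, 0, 0, -29, 0, 0, 0, 0, 0, 0, 0, 0, 0, 0, 0]'

```text
time: 7.8
eef_pos: [0.4621, 0.1439, 0.058]
tcp_rot: [0.998, 0.067, -0.005, 0.0]
contact_force: [-0.4, -1.2, 0.3]
opening: 0.003
finger_force: 0.0
```

move_arm --plan '[0, -15, 2, 0, 0, 0, 0, 0, -15, 0, 0, 0, 0, 0, -2, -14, 0, 0, 0, 0, 0, -1, -12, 0, 0, 0, 0, 0, 1, -12, 0, 0, 0, 0, 0, 2, -12, 0, 0, 0, 0, 0, 3, -12, 0, 0, 0, 0, 0, 4, -11, 0, 0, 0, 0, 0, 5, -11, 0, 0, 0, 0, 0, 6, -10, 0, 0, 0, 0, 0, 0, 0, 0, 0, 0, 0, 0]'

```text
time: 8.9
eef_pos: [0.484, 0.0201, 0.0645]
tcp_rot: [0.998, 0.068, 0.0, 0.0]
contact_force: [1.1, 0.9, -0.1]
opening: -0.001
finger_force: 0.0
```

move_arm --plan '[7, -10, 0, 0, 0, 0, 0, 8, -9, 0, 0, 0, 0, 0, 9, -8, 0, 0, 0, 0, 0, 10, -7, 0, 0, 0, 0, 0, 10, -6, 0, 0, 0, 0, 0, 11, -5, 0, 0, 0, 0, 0, 11, -4, 0, 0, 0, 0, 0, 12, -3, 0, 0, 0, 0, 0, 10, -1, 0, 0, 0, 0, 0, 0, 0, 0, 0, 0, 0, 0]'

```text
time: 9.9
eef_pos: [0.5727, -0.0319, 0.0647]
tcp_rot: [0.998, 0.068, 0.001, 0.0]
contact_force: [0.3, -0.5, 0.0]
opening: -0.0
finger_force: 0.0
```

move_arm --plan '[5, 0.5, 0, 0, 0, 0, 0, 5, 0.6, 0, 0, 0, 0, 0, 0, 0, 0, 0, 0, 0, 0]'

```text
time: 10.2
eef_pos: [0.5815, -0.0303, 0.0645]
tcp_rot: [0.998, 0.068, 0.0, 0.0]
contact_force: [-0.1, 0.9, -0.1]
opening: 0.002
finger_force: 0.0
```

move_arm --plan '[3, 0.4, 0, 0, 0, 0, 0, 0, 0, 0, 0, 0, 0, 0]'

```text
time: 10.4
eef_pos: [0.5842, -0.03, 0.0645]
tcp_rot: [0.998, 0.068, 0.0, 0.0]
contact_force: [-0.5, 1.1, -0.7]
opening: 0.004
finger_force: 0.0
```

move_arm --plan '[2, 0.3, 0, 0, 0, 0, 0, 0, 0, 0, 0, 0, 0, 0]'

```text
time: 10.6
eef_pos: [0.5858, -0.0297, 0.0643]
tcp_rot: [0.998, 0.068, -0.0, -0.0]
contact_force: [-1.3, 0.1, 0.9]
opening: -0.003
finger_force: 0.3
```

move_arm --plan '[2, 0.3, 0, 0, 0, 0, 0, 0, 0, 0, 0, 0, 0, 0]'

```text
time: 10.8
eef_pos: [0.5857, -0.0297, 0.0643]
tcp_rot: [0.998, 0.069, -0.003, -0.0]
contact_force: [-8.5, -1.1, 5.8]
opening: 0.0
finger_force: 4.1
```

move_arm --plan '[1.5, 0.2, 0, 0, 0, 0, 0, 0, 0, 0, 0, 0, 0, 0]'

```text
time: 11.0
eef_pos: [0.5856, -0.0297, 0.0643]
tcp_rot: [0.998, 0.069, -0.006, -0.0]
contact_force: [-13.3, -1.8, 9.0]
opening: -0.003
finger_force: 6.7
```

The door is against its stop. I'll back straight off and rise.

move_arm --plan '[-4, -0.6, 0, 0, 0, 0, 0, -10, -1.4, 0, 0, 0, 0, 0, -20, -2.8, 0, 0, 0, 0, 0, -30, -4, 0, 0, 0, 0, 0, -30, -4, 0, 0, 0, 0, 0, 0, 0, 40, 0, 0, 0, 0, 0, 0, 40, 0, 0, 0, 0, 0, 0, 40, 0, 0, 0, 0, 0, 0, 0, 0, 0, 0, 0]'

```text
time: 11.9
eef_pos: [0.4991, -0.0431, 0.1914]
tcp_rot: [0.998, 0.068, 0.007, 0.002]
contact_force: [0.7, -0.5, 1.3]
opening: -0.001
finger_force: 0.0
```

```bash
python3 - <<'E'
from plant import ctrl,cams
import cv2
a=cams.read_camera("scene")["color"][135:285,220:400,::-1];b=cams.read_camera("side")["color"][140:260,245:395,::-1]
a=cv2.resize(a,(390,325),interpolation=2);b=cv2.resize(b,(406,325),interpolation=2)
cv2.imwrite("pics/m3.png",cv2.hconcat([a,b]))
E
```

```text
(no output)
```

View pics/m3.png

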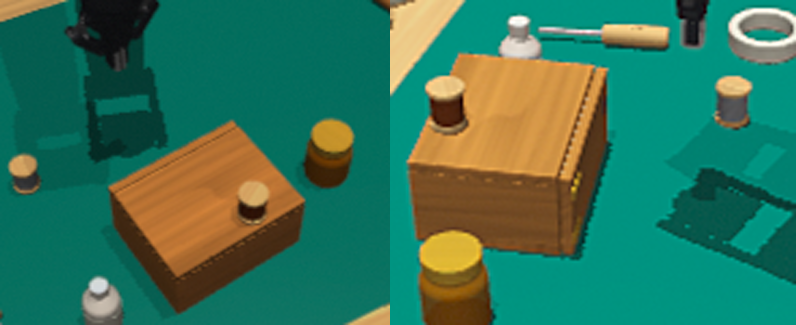

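The door lies flush along the chest's front, (110,188) to (235,122) in the scene half. The spools, jar and glue are where they were, and the arm is clear of everything.

```bash
python3 -c "
from plant import order
print(order.sign_off())"
```

```text
the job is handed in; nothing more can be done
None
```

Both drawers are pushed fully in and the door is shut over them, all with the fingertips. The other items near the chest are where they were, and the job was handed in at about 12 s.

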